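# Seat the specimen stage plate on its kinematic mount

## Task

Pick the loose specimen stage plate up by its post, set it over the three balls of the kinematic mount with its nose over the prow, and ease it down past the sprung rollers until they pull it fully home, level on all three balls; then let go. The mount's head may stand at any height, so feel for it: push gently, with no more than 20 N, never drop or slam the plate, and leave everything else on the counter where it is.

Things in the scene. Friction and masses are not known exactly. Their poses are not given: they have to be found in the camera images.
- mount: Kinematic mount. Its dark steel base, screwed to the counter, is 125 (x) by 174 (y) by 10 mm, with a pointed prow on its -x side. Origin: centre of its underside on the counter, z up. Over it an aluminium head of similar outline is clamped level at a height that differs each time and is not reported: 0 to 60 mm above its lowest place. All heights below are for the lowest place; add this lift.
- mount_prow (a point): tip of the base's prow: (-99, 0, 10) mm in the mount's frame. The head carries three slippery steel balls 18 mm across, centres 34 above the counter (plus lift), at (-50, 0), (32, 26), (32, -26) mm in the mount's frame, the single one towards the prow. Along its +y and -y sides stand blocks 70 mm long, inner faces at y = +-60, tops 55 to 58 high (plus lift), that carry the sprung rollers
- mount_home (a point): point on the mount's axis, 38 mm above its origin: with the plate home, its origin lies here or straight above by the lift (0 to 60 mm), axes parallel to the mount's, nose towards the prow. In front of each side block a sprung steel roller bar, 8 mm across, parallel to x, axis 13.5 above this point (plus lift) and at y = +-46.9 when free, gives outwards up to 6 mm: 8 N to start, 1.2 N/mm more
- stage_plate: Loose aluminium plate, 90 (x) by 82 (y) by 8 mm, 0.3 kg, triangular nose on its -x side. Origin: mid-plate, level with the lowest point of the pins under it, so at counter height as it lies; z up. Upper face 14.2 above the origin. Under it three pairs of dowel pins 7 mm thick, axes 20 apart, form V grooves for the balls. Along each y side a round bead 6 mm across, axis at y = +-42, z = 10.
- plate_nose (a point): tip of the plate's triangular nose at its upper face: (-73, 0, 14.2) mm in the plate's frame. Pushed too hard: the contact forces of plate on mount, rollers and balls summed, must stay under 105 N; they are 45 to 65 N at home at rest and grow 1.7 N per newton of push there, so 20 N of push is safe. Over the mount the plate must stay under 0.5 m/s
- post_top (a point): centre of the cork top of the plate's upright post, 66.2 mm above the plate's origin; the post, 30 (plate's x) by 24 (y) mm, rises from the plate's upper face (the grip). Lowered on the mount, the beads meet the rollers about 8.5 mm above home; it takes about 10 to 18 N to spread them; from about 3.5 mm they close over the beads, pull it down with about 10 N, and the balls centre it if let go
- vial_rack: Bystander: tiered wooden rack with six corked glass vials, 120 x 200 x 127 high, origin centre of underside (mm)
- dish: Bystander: white porcelain evaporating dish, 84 across, 32 high, origin centre of underside (mm)
- tin: Bystander: green enamel specimen tin, 83 x 113 x 44 high, origin centre of underside (mm)
- magnifier: Bystander: chrome magnifying glass standing on a round weighted foot 76 across, 167 high, origin centre of underside (mm)
- beetle_weight: Bystander: brass desk weight shaped like a beetle, about 70 x 76 x 27 high, origin centre of underside (mm)
- forceps: Bystander: steel forceps lying flat, 120 long, 8 high, about 16 wide, origin at mid length on the counter (mm)
- jar: Bystander: amber glass jar with white cap, 56 across, 75 high, origin centre of underside (mm)
There are look-alikes about, which are no part of the job. What is shaped like the mount but orange is not meant.

How it is judged:
By the outcome, as a careful person would: the job done as asked, in the order asked, and still so for the second after the job is handed in, with the robot touching nothing.
It also fails if it takes over 64 s, if anything falls off the work surface, if the arm or the gripper's body presses on something with over 40 N, if the wrist force passes 120 N, or if a joint passes its speed limit or range.

## Robot

A 6-joint arm with a two-finger parallel gripper is mounted at the origin on the work surface. World frame = base frame: x ahead of the robot, y to its left, z up, the work surface at z = 0. Lengths are in m, angles in rad, forces in N, time in s.
With the tool pointing down it reaches from about 0.35 to 0.85 m from the base axis. Payload 8.1 kg.
Tool frame: the origin (TCP) lies midway between the tips of the shut fingers; the grasp point (between the pads) lies 19 mm behind it; z points along the fingers, y is the line along which they close (so a half turn about z gives the same grasp; the last joint's range is limited). The gripper opens to 93 mm and grips with 3 to 60 N. Pads are 15 mm wide; open, the fingers measure 128 mm over their backs; the gripper's body (75 mm by 188 mm) begins 65 mm behind the grasp point.
Start: joints at [1.223, 0.13, 1.488, -0, 1.523, -0.085], TCP at [0.156, 0.579, 0.219] pointing down, gripper open.
Joint ranges: [-2.96, 2.96], [-0.89, 2.26], [0.02, 2.5], [-1.34, 4.48], [0, 2.73], [-2.66, 2.66]. Speed limits (rad/s): [2.39, 2.39, 2.79, 3.14, 3.14, 3.14].

## Interface

Orientations are given as [roll, pitch, yaw] about the fixed x, y, z axes, in that order (R = Rz(yaw) Ry(pitch) Rx(roll)).
In Python, from station import bot, capture, get_calibration, ticket gives the robot as it stands.
- The arm moves only by the tool jog_arm, never from a script. Its argument "steps" is a list of rows, each an object with "hand": the gripper command: -1 is shut, 1 is fully open, values between are in proportion; "travel": the shift along the tool's x, y, z in units of 0.1 m (1.0 is 0.1 m), a list of three; "turn": the turn, a rotation vector about the tool's x, y, z in units of 120 degrees (1.0 is 120 degrees), a list of three. In form: [{"hand": hand, "travel": [dx, dy, dz], "turn": [ax, ay, az]}, ...]. A call has exactly 8 rows; each row is the pose to reach, as a shift and turn from the pose commanded when the call began, along the tool's axes at that moment; what a row does not reach only later rows make up. A row lasts 1/10 s, in which the tool goes at most 50 mm and 8.59 degrees, less where a joint would pass 70% of its speed; a pose out of reach is approached as far as the arm can. A call with a number of a shift or a turn outside -1 to 1 is refused whole. A call with a gripper value outside its range is refused whole. The fingers move at their own pace and stop on an object; "squeeze" is the grip in N (left out, the last holds). Time passes only in rows, so rows that repeat a pose let the fingers close, or fill a call up. It gives the time, the measured TCP pose, the force, the opening and the grip force at its end, in the units of the state.
- bot.read_state(): the state, without advancing time (a new reading comes with each control period).
- capture(name): name is "side" or "top" or "wrist"; returns (picture, depth): 420x560x3 uint8, blue, green, red; 420x560 float32, m along the optical axis (not along the pixel's ray), 0 where there is no reading.
- get_calibration(name): a dict with "K" (3x3 intrinsics, pixels), "rvec" (rotation vector, rad) and "tvec" (3), from world to camera coordinates, as OpenCV has them; the wrist camera has in their place "T_tool_cam" (4x4, takes a point from camera to tool coordinates, whose origin is the TCP and whose axes are the flange's). Camera axes: x right, y down, z forward; pixel columns grow to the right and rows downward; lengths in m; the calibration is good to about 2 mm. A picture is of the moment at which its call begins: read the wrist's pose just before it. get_calibration takes no time and is no camera call.
- ticket.sign_off(): hands the job in; it is judged then, once.
The state is a dict: "time_s": time; "joint_pos": joint angles; "qvel": joint speeds; "tau": joint torques, N m; "tcp_pos": TCP position; "tool_rot": TCP orientation; "force": force on the tool from outside, world axes, zero at the start; "torque": the same for the moment, N m; "grip_width": finger opening in m; "gripper_force": force on a finger pad.
Only numpy, scipy, OpenCV 4.12 (cv2) and the standard library are available. Lean on these libraries where they do the work, as an engineer would, in place of code of your own. Each camera call takes 0.05 s, during which the arm holds its last target. There are 200 camera calls.

## Working session

There is one attempt and no reset: what is moved stays moved. The work goes in short steps, Python scripts to look and compute and a tool call to move; the robot and the scene stay as the last step left them, time stands still between calls to the robot, and variables do not carry over. Pictures are saved under pics/ and viewed, at most 10 in all, crops included, and the job is handed in when it is done.

Besides the shell and the picture viewer there is one more tool, called as name([rows], argument=value, ...), one row to a line, values as JSON. jog_arm: Moves the arm, as the interface text tells. Shifts and turns lie within -1 to 1; 1 stands for 0.1 m of shift or 120 degrees of turn. Its arguments: {"type":"object","properties":{"steps":{"type":"array"},"squeeze":{"type":"number"}},"required":["steps"]}

```bash
mkdir -p pics; cat > h.py <<'E'
import numpy as np, cv2
from station import bot, capture, get_calibration, ticket
from scipy.spatial.transform import Rotation as R
def cam(name,st=None):
    c=get_calibration(name);K=np.array(c["K"],float)
    if "rvec" in c:
        Rw=cv2.Rodrigues(np.array(c["rvec"],float))[0];t=np.array(c["tvec"],float).ravel()
        return K,Rw.T,-Rw.T@t
    T=np.array(c["T_tool_cam"]);Rt=R.from_euler("xyz",st["tool_rot"]).as_matrix()
    return K,Rt@T[:3,:3],Rt@T[:3,3]+np.array(st["tcp_pos"])
def snap(name):
    st=bot.read_state();p,d=capture(name);return p,d,cam(name,st)
def ray(c,uv,z):
    K,Rm,o=c;uv=np.atleast_2d(np.array(uv,float))
    v=np.c_[uv,np.ones(len(uv))]@np.linalg.inv(K).T@Rm.T
    return o+v*((z-o[2])/v[:,2])[:,None]
def cloud(c,d):
    K,Rm,o=c;v,u=np.mgrid[:d.shape[0],:d.shape[1]]
    P=np.stack([(u-K[0,2])/K[0,0]*d,(v-K[1,2])/K[1,1]*d,d],-1)
    return P@Rm.T+o
def proj(c,P):
    K,Rm,o=c;q=(np.atleast_2d(P)-o)@Rm@K.T;return q[:,:2]/q[:,2:]
E
python3 - <<'E'
from h import *
for n in("top","side"):
    p,d,c=snap(n);cv2.imwrite(f"pics/{n}0.png",p);np.savez(f"{n}0.npz",p=p,d=d);print(n,c[2],c[1][:,2],c[0][0,0])
print(bot.read_state())
E
```

```text
top [0.38396412 0.03471278 1.32299859] [ 0.1028744  -0.00323173 -0.9946891 ] 521.1715346525449
side [-0.03318604 -0.84800458  0.68996477] [ 0.47472153  0.7062812  -0.52517266] 455.7479186593925
{'time_s': 0.1, 'joint_pos': array([ 1.22261364e+00,  1.31062601e-01,  1.48918345e+00,  6.34337387e-06,
        1.52300433e+00, -8.53357163e-02]), 'qvel': array([-0.00012773, -0.00075596, -0.00090209,  0.0007086 ,  0.00046185,
       -0.00041903]), 'tau': array([ 1.66921618e-03, -5.61345291e+01, -4.93094122e+01,  7.69387675e-02,
        2.91632919e-02, -1.88870598e-05]), 'tcp_pos': array([0.15565941, 0.57891875, 0.21769894]), 'tool_rot': array([-3.13994149e+00, -1.47604544e-04,  2.87874526e+00]), 'force': array([-0.8209975 , -0.37795048,  0.13664953]), 'torque': array([-0.05408142, -0.05039645, -0.0011343 ]), 'gripper_force': 0.0, 'grip_width': 0.09330787420146634}
```

View pics/top0.png

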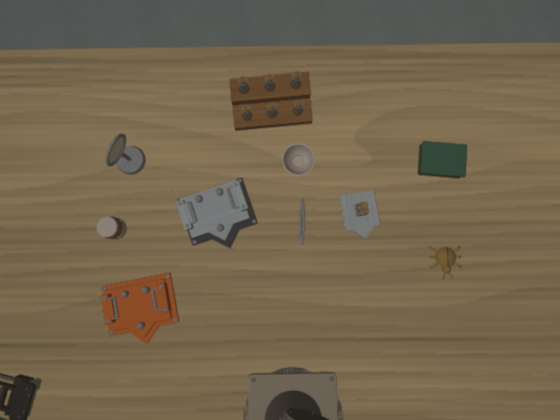

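View pics/side0.png

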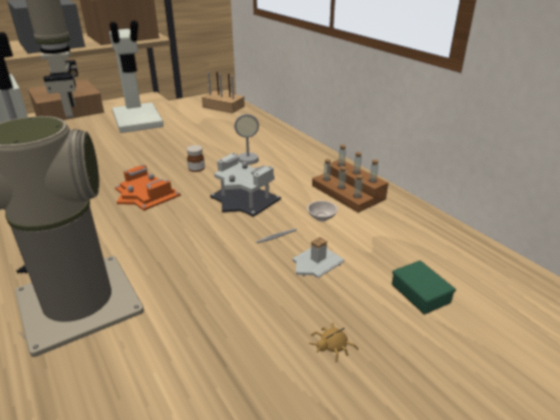

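Top view: the plate, with its post and cork, is at about (360,212), nose pointing down-right to (366,236). There are two mount-shaped things: the steel/aluminium one at (217,210) and an orange one at (140,305). The grey one fits (dark base, aluminium head). The side view shows its head raised well above the base. I'll measure both and confirm with one crop.

```bash
python3 - <<'E'
from h import *
f=np.load("top0.npz");p,d=f["p"],f["d"];c=cam("top");P=cloud(c,d)
cv2.imwrite("pics/crop.png",cv2.resize(p[165:260,165:395],None,fx=3.4,fy=3.4,interpolation=cv2.INTER_CUBIC))
hsv=cv2.cvtColor(p,cv2.COLOR_BGR2HSV)
# height-based masks
def comp(m,box):
    k=np.zeros_like(m);x0,y0,x1,y1=box;k[y0:y1,x0:x1]=m[y0:y1,x0:x1];n,l,s,ce=cv2.connectedComponentsWithStats(k.astype(np.uint8))
    return l==1+np.argmax(s[1:,4])
grey=(hsv[...,1]<70)&(hsv[...,2]>70)
m=comp(grey,(335,185,390,242))
print("plate z",np.median(P[m][:,2]))
h=cv2.convexHull(np.argwhere(m)[:,::-1].astype(np.int32)); a=cv2.approxPolyDP(h,3,True)[:,0]
print("plate corners",a.tolist(),ray(c,a,.0142).round(4).tolist())
q=(P[...,2]>.05)&m | ((P[...,2]>.05)&(np.indices(d.shape)[1]>335)&(np.indices(d.shape)[1]<390)&(np.indices(d.shape)[0]>190)&(np.indices(d.shape)[0]<240))
print("post",q.sum(),P[q].mean(0), np.argwhere(q).mean(0))
box=(165,165,265,255)
m=comp(grey,box);print("head z percentiles",np.percentile(P[m][:,2],[5,25,50,75,90,95,99]))
dark=comp((hsv[...,2]<75),box);print("base z",np.percentile(P[dark][:,2],[25,50,75]))
u=comp(m|dark,box)
for nm,mm,z in(("head",m,None),("union",u,.01)):
    h=cv2.convexHull(np.argwhere(mm)[:,::-1].astype(np.int32));a=cv2.approxPolyDP(h,2.5,True)[:,0]
    z=z or np.median(P[m][:,2]);print(nm,z,[(t.tolist(),r[:2].round(4).tolist()) for t,r in zip(a,ray(c,a,z))])
E
```

```text
plate z 0.01343526850276311
plate corners [[365, 238], [345, 230], [340, 195], [373, 190], [380, 223]] [[0.4358, -0.1871, 0.0142], [0.4566, -0.1375, 0.0142], [0.5454, -0.1273, 0.0142], [0.5569, -0.2113, 0.0142], [0.473, -0.2261, 0.0142]]
post 147 [ 0.4973389  -0.15954504  0.15065636] [208.76870748 361.8707483 ]
head z percentiles [0.07675473 0.08060966 0.08308552 0.10818677 0.11350266 0.11499756
 0.11755502]
base z [0.00777499 0.00970038 0.01136205]
head 0.08308551968693867 [([249, 217], [0.4871, 0.0998]), ([224, 240], [0.4332, 0.1597]), ([190, 238], [0.4391, 0.2404]), ([183, 227], [0.4655, 0.2572]), ([176, 201], [0.5281, 0.2742]), ([240, 178], [0.5815, 0.1206])]
union 0.01 [([256, 223], [0.4778, 0.0861]), ([229, 247], [0.4183, 0.1546]), ([193, 244], [0.4272, 0.245]), ([183, 227], [0.4703, 0.2703]), ([176, 201], [0.5366, 0.2883]), ([241, 178], [0.5931, 0.1231])]
```

View pics/crop.png

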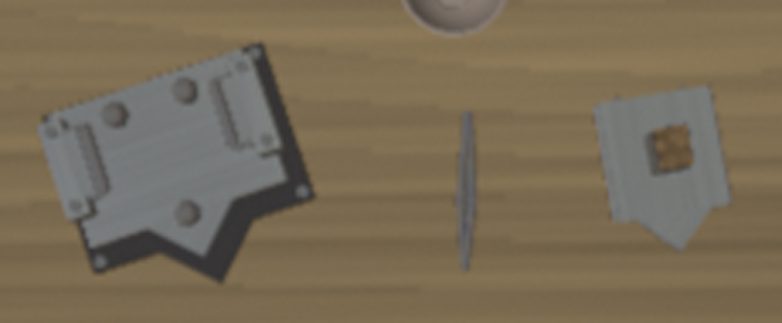

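The crop confirms it: the aluminium head with three balls sits on the dark base, prow pointing down at about (230,247) in the full picture. The plate with the cork post is at (362.6,208.5). I'll go over the mount first for a close look, since it's on the way, then over the plate.

jog_arm([
  {"hand": 1,"travel": [-0.5,-0.34,-0.4],"turn": [0,0,0]},
  {"hand": 1,"travel": [-1,-0.68,-0.8],"turn": [0,0,0]},
  {"hand": 1,"travel": [-1,-0.68,-0.8],"turn": [0,0,0]},
  {"hand": 1,"travel": [-1,-0.68,-0.8],"turn": [0,0,0]},
  {"hand": 1,"travel": [-1,-0.68,-0.8],"turn": [0,0,0]},
  {"hand": 1,"travel": [-1,-0.68,-0.8],"turn": [0,0,0]},
  {"hand": 1,"travel": [-1,-0.68,-0.8],"turn": [0,0,0]},
  {"hand": 1,"travel": [-1,-0.68,-0.8],"turn": [0,0,0]},
])

```text
time_s: 0.9
tcp_pos: [0.2338, 0.4879, 0.2973]
tool_rot: [-3.139, -0.001, 2.88]
force: [0.1, -0.1, 1.0]
grip_width: 0.0929
gripper_force: 0.0
```

jog_arm([
  {"hand": 1,"travel": [-0.5,-0.34,0],"turn": [0,0,0]},
  {"hand": 1,"travel": [-1,-0.68,0],"turn": [0,0,0]},
  {"hand": 1,"travel": [-1,-0.68,0],"turn": [0,0,0]},
  {"hand": 1,"travel": [-1,-0.68,0],"turn": [0,0,0]},
  {"hand": 1,"travel": [-1,-0.68,0],"turn": [0,0,0]},
  {"hand": 1,"travel": [-1,-0.68,0],"turn": [0,0,0]},
  {"hand": 1,"travel": [-1,-0.68,0],"turn": [0,0,0]},
  {"hand": 1,"travel": [-1,-0.68,0],"turn": [0,0,0]},
])

```text
time_s: 1.7
tcp_pos: [0.313, 0.3968, 0.2985]
tool_rot: [-3.141, -0.0, 2.88]
force: [-0.0, 0.7, -1.2]
grip_width: 0.0926
gripper_force: 0.0
```

jog_arm([
  {"hand": 1,"travel": [-0.5,-0.34,0],"turn": [0,0,0]},
  {"hand": 1,"travel": [-1,-0.68,0],"turn": [0,0,0]},
  {"hand": 1,"travel": [-1,-0.68,0],"turn": [0,0,0]},
  {"hand": 1,"travel": [-1,-0.68,0],"turn": [0,0,0]},
  {"hand": 1,"travel": [-1,-0.68,0],"turn": [0,0,0]},
  {"hand": 1,"travel": [-1,-0.68,0],"turn": [0,0,0]},
  {"hand": 1,"travel": [-1,-0.68,0],"turn": [0,0,0]},
  {"hand": 1,"travel": [-1,-0.68,0],"turn": [0,0,0]},
])

```text
time_s: 2.5
tcp_pos: [0.392, 0.3053, 0.2987]
tool_rot: [3.141, -0.0, 2.88]
force: [-0.2, -0.2, -1.1]
grip_width: 0.093
gripper_force: 0.0
```

jog_arm([
  {"hand": 1,"travel": [-0.4,-0.3,0],"turn": [0,0,0.07]},
  {"hand": 1,"travel": [-0.8,-0.6,0],"turn": [0,0,0.14]},
  {"hand": 1,"travel": [-0.8,-0.6,0],"turn": [0,0,0.21]},
  {"hand": 1,"travel": [-0.8,-0.6,0],"turn": [0,0,0.28]},
  {"hand": 1,"travel": [-0.8,-0.6,0],"turn": [0,0,0.35]},
  {"hand": 1,"travel": [-0.8,-0.6,0],"turn": [0,0,0.42]},
  {"hand": 1,"travel": [-0.8,-0.6,0],"turn": [0,0,0.48]},
  {"hand": 1,"travel": [-0.8,-0.6,0],"turn": [0,0,0.48]},
])

```text
time_s: 3.3
tcp_pos: [0.454, 0.2262, 0.2986]
tool_rot: [-3.142, -0.0, 1.872]
force: [-0.3, -0.7, 0.9]
grip_width: 0.0933
gripper_force: 0.0
```

```bash
python3 - <<'E'
from h import *
p,d,c=snap("wrist");cv2.imwrite("pics/w0.png",p);np.savez("w0.npz",p=p,d=d,Rm=c[1],o=c[2])
s=bot.read_state();print(s["tcp_pos"],s["tool_rot"],s["time_s"],s["joint_pos"],c[1][:,2],c[2])
P=cloud(c,d)
t=cam("top")
print("post",ray(t,[(362.6,208.5)],.066))
print("balls",ray(t,[(199.1,198.5),(219.4,191.5),(220,227.6)],.093))
E
```

```text
[0.45401226 0.22616893 0.29862913] [-3.14156576e+00 -5.32563669e-05  1.87693337e+00] 3.35 [ 3.61017291e-01 -1.41695467e-01  1.61495292e+00  5.49126465e-05
  1.66835914e+00  5.48855911e-02] [ 0.07698442 -0.24537282 -0.96636721] [0.43293246 0.29352953 0.46476818]
post [[ 0.50524781 -0.17481331  0.066     ]]
balls [[0.53209543 0.21742783 0.093     ]
 [0.54817254 0.16916602 0.093     ]
 [0.4621689  0.16800937 0.093     ]]
```

View pics/w0.png

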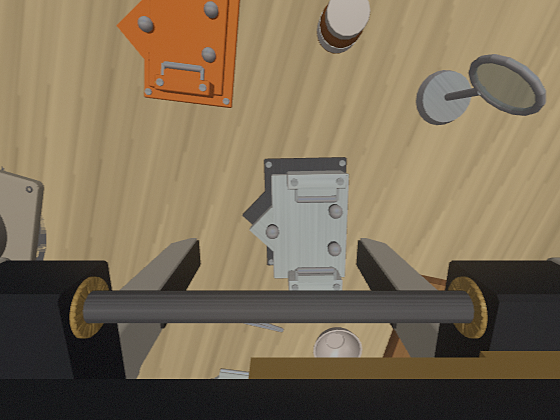

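The wrist view shows the mount, with its prow to the left at about (245,215). The balls are at about (335,211), (334,248) and (272,231). I'll get the height from the known ball spacing and the depth.

```bash
python3 - <<'E'
from h import *
f=np.load("w0.npz");p,d=f["p"],f["d"];c=(cam("top")[0]*0+np.array(get_calibration("wrist")["K"]),f["Rm"],f["o"])
P=cloud(c,d);g=cv2.cvtColor(p,cv2.COLOR_BGR2GRAY)
B=[]
for u,v in((335,211),(334,248),(272,231)):
    w=g[v-12:v+13,u-12:u+13];m=(w<np.median(w[[0,-1]])-25).astype(np.uint8)
    n,l,s,ce=cv2.connectedComponentsWithStats(m);k=l[12,12]
    B.append((ce[k]+[u-12,v-12]) if k else (u,v));print(B[-1],s[k],"ballz",np.sort(P[v-3:v+4,u-3:u+4,2].ravel())[[5,25,44]])
print("headz",np.median(P[215:240,295:320,2]))
for z in(.05,.07,.08,.09,.1):
    X=ray(c,B,z)[:,:2];print(z,np.linalg.norm(X[0]-X[1]),np.linalg.norm((X[0]+X[1])/2-X[2]))
for nm,X in(("w",ray(c,B,.088)[:,:2]),("t",ray(cam("top"),[(199.1,198.5),(219.4,191.5),(220,227.6)],.088)[:,:2])):
    mid=(X[0]+X[1])/2;a=mid-X[2];b=X[0]-X[1];ya,yb=np.arctan2(a[1],a[0]),np.arctan2(-b[0],b[1]);y=(ya*82+yb*52)/134
    cen=X.mean(0)-np.array([np.cos(y),np.sin(y)])*(14/3e3);print(nm,ya,yb,"centre",cen)
# block tops
print("blockz",np.percentile(P[172:186,290:345,2],[50,90]))
E
```

```text
(335, 211) [  0   0  25  25 491] ballz [0.09765531 0.09978046 0.10133073]
(334, 248) [  0   0  25  25 498] ballz [0.09686749 0.09925374 0.10110646]
(272, 231) [  0   0  25  25 513] ballz [0.09767518 0.09970759 0.10106357]
headz 0.0821710134405057
0.05 0.056704641820397014 0.09083603922230442
0.07 0.05397036064845563 0.08645595209353019
0.08 0.052603220062484954 0.08426590852914298
0.09 0.05123607947651427 0.08207586496475591
0.1 0.0498689388905436 0.07988582140036878
w 0.321754587020842 0.32444071090898513 centre [0.51226178 0.18204875]
t 0.31363894552781085 0.32156101011620114 centre [0.51024025 0.18402472]
blockz [0.11303183 0.11497245]
```

jog_arm([
  {"hand": 1,"travel": [-0.5,-0.12,0],"turn": [0,0,0]},
  {"hand": 1,"travel": [-1,-0.24,0],"turn": [0,0,0]},
  {"hand": 1,"travel": [-1,-0.24,0],"turn": [0,0,0]},
  {"hand": 1,"travel": [-1,-0.24,0],"turn": [0,0,0]},
  {"hand": 1,"travel": [-1,-0.24,0],"turn": [0,0,0]},
  {"hand": 1,"travel": [-1,-0.24,0],"turn": [0,0,0]},
  {"hand": 1,"travel": [-1,-0.24,0],"turn": [0,0,0]},
  {"hand": 1,"travel": [-1,-0.24,0],"turn": [0,0,0]},
])

```text
time_s: 4.15
tcp_pos: [0.461, 0.124, 0.2986]
tool_rot: [-3.141, -0.0, 1.875]
force: [-0.6, -0.3, 0.4]
grip_width: 0.0933
gripper_force: 0.0
```

jog_arm([
  {"hand": 1,"travel": [-0.5,-0.12,0],"turn": [0,0,0]},
  {"hand": 1,"travel": [-1,-0.24,0],"turn": [0,0,0]},
  {"hand": 1,"travel": [-1,-0.24,0],"turn": [0,0,0]},
  {"hand": 1,"travel": [-1,-0.24,0],"turn": [0,0,0]},
  {"hand": 1,"travel": [-1,-0.24,0],"turn": [0,0,0]},
  {"hand": 1,"travel": [-1,-0.24,0],"turn": [0,0,0]},
  {"hand": 1,"travel": [-1,-0.24,0],"turn": [0,0,0]},
  {"hand": 1,"travel": [-1,-0.24,0],"turn": [0,0,0]},
])

```text
time_s: 4.95
tcp_pos: [0.468, 0.0214, 0.2986]
tool_rot: [3.142, -0.0, 1.875]
force: [-0.6, 0.9, 0.3]
grip_width: 0.0932
gripper_force: 0.0
```

jog_arm([
  {"hand": 1,"travel": [-0.5,-0.12,0.3],"turn": [0,0,0]},
  {"hand": 1,"travel": [-1,-0.24,0.8],"turn": [0,0,0.04]},
  {"hand": 1,"travel": [-1,-0.24,0.8],"turn": [0,0,0.085]},
  {"hand": 1,"travel": [-1,-0.24,0.8],"turn": [0,0,0.085]},
  {"hand": 1,"travel": [-1,-0.24,0.8],"turn": [0,0,0.085]},
  {"hand": 1,"travel": [-1,-0.24,0.8],"turn": [0,0,0.085]},
  {"hand": 1,"travel": [-1,-0.24,0.8],"turn": [0,0,0.085]},
  {"hand": 1,"travel": [-1,-0.24,0.8],"turn": [0,0,0.085]},
])

```text
time_s: 5.75
tcp_pos: [0.4756, -0.0814, 0.2198]
tool_rot: [3.14, 0.001, 1.697]
force: [0.6, -0.3, 0.2]
grip_width: 0.0929
gripper_force: 0.0
```

```bash
python3 - <<'E'
from h import *
p,d,c=snap("wrist");cv2.imwrite("pics/w1.png",p);np.savez("w1.npz",p=p,d=d,Rm=c[1],o=c[2])
s=bot.read_state();print(s["tcp_pos"],s["tool_rot"],s["time_s"],s["joint_pos"])
E
```

```text
[ 0.47544199 -0.08147735  0.21958378] [3.14012049e+00 5.44679147e-04 1.69708303e+00] 5.8 [-2.76124710e-01 -1.94999625e-01  1.80485793e+00  7.54498601e-05
  1.53016647e+00 -4.02414816e-01]
```

View pics/w1.png

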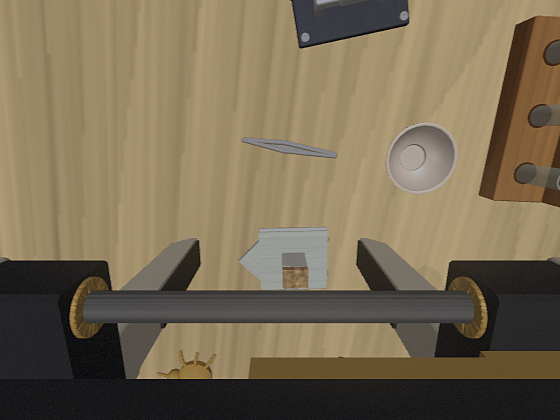

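The plate is between the fingers: nose at (240,262), far edge from (260,229) to (327,227), cork top at about (294,276). Next I'll work out the cork's centre and the yaw.

```bash
python3 - <<'E'
from h import *
f=np.load("w1.npz");p,d=f["p"],f["d"];c=(np.array(get_calibration("wrist")["K"]),f["Rm"],f["o"])
hsv=cv2.cvtColor(p,cv2.COLOR_BGR2HSV)
b=np.zeros(d.shape,bool);b[255:291,270:320]=1
m=b&(hsv[...,1]>60);P=cloud(c,d)
n,l,s,ce=cv2.connectedComponentsWithStats(m.astype(np.uint8));k=1+np.argmax(s[1:,4]);print(s[k],ce[k],np.median(P[l==k][:,2]))
m2=b&(P[...,2]>.055);n,l,s2,c2=cv2.connectedComponentsWithStats(m2.astype(np.uint8));print(s2,c2)
x0,y0,w,h=s[k][:4];X=ray(c,[ce[k],(x0,y0),(x0+w,y0),(x0,y0+h),(x0+w,y0+h)],.0662);print(X.round(4).tolist())
g=(hsv[...,1]<55)&(hsv[...,2]>110);b=np.zeros(d.shape,bool);b[222:291,235:335]=1
mm=(g&b).astype(np.uint8);n,l,s,ce=cv2.connectedComponentsWithStats(mm);k=1+np.argmax(s[1:,4])
u=np.arange(265,324);v=[np.argmax(l[:,i]==k) for i in u];X=ray(c,np.c_[u,v],.0142);q=np.polyfit(X[:,0],X[:,1],1);print("far edge yaw",np.arctan(q[0]),"y at .5",np.polyval(q,.5))
col=[np.max(np.flatnonzero(l[r]==k)) for r in range(232,285)];X=ray(c,np.c_[col,range(232,285)],.0142);q=np.polyfit(X[:,1],X[:,0],1);print("back edge yaw",np.arctan(-q[0]),X[0],X[-1])
s=bot.read_state()
E
```

```text
[283 266  25  22 527] [295.0341556  276.95635674] 0.06626495589344805
[[     0      0    560    420 234563]
 [   305    255      1      1      1]
 [   315    257      1      1      1]
 [   303    258      1      1      1]
 [   305    259      1      1      1]
 [   312    263      1      1      1]
 [   288    264      1      1      1]
 [   283    265     26     23    578]
 [   275    270      1      1      1]
 [   270    287      1      1      1]
 [   319    288      1      1      1]
 [   270    290     50      1     50]] [[279.4565767  209.31586397]
 [305.         255.        ]
 [315.         257.        ]
 [303.         258.        ]
 [305.         259.        ]
 [312.         263.        ]
 [288.         264.        ]
 [295.51903114 276.37024221]
 [275.         270.        ]
 [270.         287.        ]
 [319.         288.        ]
 [294.5        290.        ]]
[[0.5082, -0.1756, 0.0662], [0.4924, -0.1635, 0.0662], [0.5211, -0.1599, 0.0662], [0.4961, -0.1916, 0.0662], [0.5254, -0.1879, 0.0662]]
far edge yaw 0.15179154286439742 y at .5 -0.1330353839181913
back edge yaw 0.14360598511593534 [ 0.54730303 -0.13305246  0.0142    ] [ 0.55860853 -0.2075306   0.0142    ]
```

jog_arm([
  {"hand": 1,"travel": [-0.5,0.1,0],"turn": [0,0,0]},
  {"hand": 1,"travel": [-0.97,0.205,0.1],"turn": [0,0,-0.0105]},
  {"hand": 1,"travel": [-0.97,0.205,0.4],"turn": [0,0,-0.0105]},
  {"hand": 1,"travel": [-0.97,0.205,0.7],"turn": [0,0,-0.0105]},
  {"hand": 1,"travel": [-0.97,0.205,0.9],"turn": [0,0,-0.0105]},
  {"hand": 1,"travel": [-0.97,0.205,0.9],"turn": [0,0,-0.0105]},
  {"hand": 1,"travel": [-0.97,0.205,0.9],"turn": [0,0,-0.0105]},
  {"hand": 1,"travel": [-0.97,0.205,0.9],"turn": [0,0,-0.0105]},
])

```text
time_s: 6.6
tcp_pos: [0.5085, -0.176, 0.1307]
tool_rot: [3.139, 0.002, 1.718]
force: [0.5, 0.5, 0.5]
grip_width: 0.0927
gripper_force: 0.0
```

jog_arm([
  {"hand": 1,"travel": [0,0,0.3],"turn": [0,0,0]},
  {"hand": 1,"travel": [0,0,0.6],"turn": [0,0,0]},
  {"hand": 1,"travel": [0,0,0.8],"turn": [0,0,0]},
  {"hand": 1,"travel": [0,0,0.95],"turn": [0,0,0]},
  {"hand": 1,"travel": [0,0,1.0],"turn": [0,0,0]},
  {"hand": 1,"travel": [0,0,1.0],"turn": [0,0,0]},
  {"hand": 1,"travel": [0,0,1.0],"turn": [0,0,0]},
  {"hand": 1,"travel": [0,0,1.0],"turn": [0,0,0]},
])

```text
time_s: 7.4
tcp_pos: [0.5084, -0.1763, 0.0301]
tool_rot: [3.14, 0.001, 1.717]
force: [0.2, -0.2, 0.1]
grip_width: 0.0926
gripper_force: 0.0
```

jog_arm([
  {"hand": 0,"travel": [0,0,0],"turn": [0,0,0]},
  {"hand": -0.3,"travel": [0,0,0],"turn": [0,0,0]},
  {"hand": -0.6,"travel": [0,0,0],"turn": [0,0,0]},
  {"hand": -1,"travel": [0,0,0],"turn": [0,0,0]},
  {"hand": -1,"travel": [0,0,0],"turn": [0,0,0]},
  {"hand": -1,"travel": [0,0,0],"turn": [0,0,0]},
  {"hand": -1,"travel": [0,0,0],"turn": [0,0,0]},
  {"hand": -1,"travel": [0,0,0],"turn": [0,0,0]},
], squeeze=45)

```text
time_s: 8.2
tcp_pos: [0.5073, -0.1758, 0.0286]
tool_rot: [-3.142, -0.0, 1.717]
force: [-0.9, 0.3, -0.4]
grip_width: 0.0335
gripper_force: 0.0
```

jog_arm([
  {"hand": -1,"travel": [0,0,0],"turn": [0,0,0]},
  {"hand": -1,"travel": [0,0,0],"turn": [0,0,0]},
  {"hand": -1,"travel": [0,0,0],"turn": [0,0,0]},
  {"hand": -1,"travel": [0,0,0],"turn": [0,0,0]},
  {"hand": -1,"travel": [0,0,0],"turn": [0,0,0]},
  {"hand": -1,"travel": [0,0,0],"turn": [0,0,0]},
  {"hand": -1,"travel": [0,0,0],"turn": [0,0,0]},
  {"hand": -1,"travel": [0,0,0],"turn": [0,0,0]},
])

```text
time_s: 9.0
tcp_pos: [0.5074, -0.1757, 0.0286]
tool_rot: [3.142, 0.0, 1.718]
force: [0.8, -0.1, -1.5]
grip_width: 0.03
gripper_force: 45.0
```

jog_arm([
  {"hand": -1,"travel": [0,0,-0.1],"turn": [0,0,0]},
  {"hand": -1,"travel": [0,0,-0.3],"turn": [0,0,0]},
  {"hand": -1,"travel": [0,0,-0.6],"turn": [0,0,0]},
  {"hand": -1,"travel": [0,0,-0.9],"turn": [0,0,0]},
  {"hand": -1,"travel": [0,0,-1],"turn": [0,0,0]},
  {"hand": -1,"travel": [0,0,-1],"turn": [0,0,0]},
  {"hand": -1,"travel": [0,0,-1],"turn": [0,0,0]},
  {"hand": -1,"travel": [0,0,-1],"turn": [0,0,0]},
])

```text
time_s: 9.8
tcp_pos: [0.506, -0.1752, 0.1264]
tool_rot: [-3.139, -0.002, 1.717]
force: [0.0, 0.6, -3.7]
grip_width: 0.0298
gripper_force: 45.0
```

```bash
python3 - <<'E'
from h import *
p,d,c=snap("side");cv2.imwrite("pics/s1.png",p[150:350,200:460].repeat(3,0).repeat(3,1))
s=bot.read_state();print(s)
E
```

```text
{'time_s': 9.85, 'joint_pos': array([-4.29043951e-01,  2.31632935e-02,  1.77191522e+00, -2.09849388e-05,
        1.35004353e+00, -5.75712967e-01]), 'qvel': array([ 0.00050188, -0.00143719, -0.00785608,  0.00036055,  0.00249207,
       -0.00101107]), 'tau': array([ 5.34494593e-04, -5.05405426e+01, -4.92005646e+01,  4.21420368e-02,
        6.13846164e-02, -1.91464960e-04]), 'tcp_pos': array([ 0.50603786, -0.17519971,  0.12650936]), 'tool_rot': array([-3.13862104e+00, -1.90435466e-03,  1.71746714e+00]), 'force': array([-0.08387891,  0.28528289, -3.187616  ]), 'torque': array([-0.05912439,  0.00848715,  0.02736272]), 'gripper_force': 44.99764680862427, 'grip_width': 0.030283904592207204}
```

View pics/s1.png

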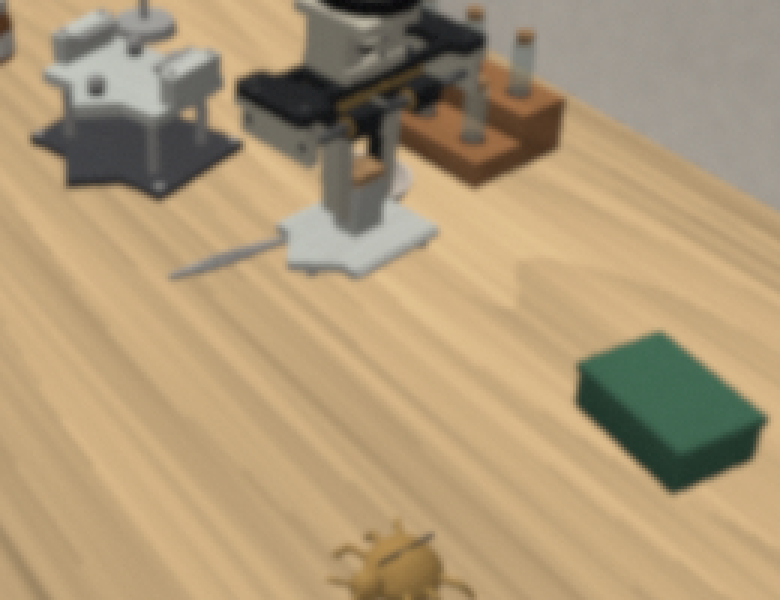

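The plate is held level and square by its post, and weighs about 3 N. Carrying it over the mount, well above the head.

jog_arm([
  {"hand": -1,"travel": [0.1,0.02,-0.3],"turn": [0,0,0]},
  {"hand": -1,"travel": [0.35,0.05,-0.6],"turn": [0,0,0]},
  {"hand": -1,"travel": [0.65,0.1,-0.7],"turn": [0,0,0]},
  {"hand": -1,"travel": [0.9,0.15,-0.7],"turn": [0,0,0]},
  {"hand": -1,"travel": [1,0.16,-0.7],"turn": [0,0,0]},
  {"hand": -1,"travel": [1,0.16,-0.7],"turn": [0,0,0]},
  {"hand": -1,"travel": [1,0.16,-0.7],"turn": [0,0,0]},
  {"hand": -1,"travel": [1,0.16,-0.7],"turn": [0,0,0]},
])

```text
time_s: 10.65
tcp_pos: [0.5082, -0.0754, 0.1979]
tool_rot: [-3.14, -0.0, 1.717]
force: [0.5, 0.1, -3.3]
grip_width: 0.0299
gripper_force: 45.0
```

jog_arm([
  {"hand": -1,"travel": [0.1,0.02,0],"turn": [0,0,0]},
  {"hand": -1,"travel": [0.3,0.05,0],"turn": [0,0,0]},
  {"hand": -1,"travel": [0.5,0.08,0],"turn": [0,0,0]},
  {"hand": -1,"travel": [0.7,0.12,0],"turn": [0,0,0]},
  {"hand": -1,"travel": [0.9,0.15,0],"turn": [0,0,0]},
  {"hand": -1,"travel": [1,0.16,0],"turn": [0,0,0]},
  {"hand": -1,"travel": [1,0.16,0],"turn": [0,0,0]},
  {"hand": -1,"travel": [1,0.16,0],"turn": [0,0,0]},
])

```text
time_s: 11.45
tcp_pos: [0.5097, 0.0263, 0.1986]
tool_rot: [-3.141, 0.0, 1.718]
force: [-0.3, -0.2, -3.0]
grip_width: 0.0297
gripper_force: 45.0
```

jog_arm([
  {"hand": -1,"travel": [0.1,0.02,0],"turn": [0,0,-0.02]},
  {"hand": -1,"travel": [0.3,0.05,0],"turn": [0,0,-0.05]},
  {"hand": -1,"travel": [0.5,0.08,0],"turn": [0,0,-0.084]},
  {"hand": -1,"travel": [0.7,0.12,0],"turn": [0,0,-0.084]},
  {"hand": -1,"travel": [0.9,0.15,0],"turn": [0,0,-0.084]},
  {"hand": -1,"travel": [1,0.16,0],"turn": [0,0,-0.084]},
  {"hand": -1,"travel": [1,0.16,0],"turn": [0,0,-0.084]},
  {"hand": -1,"travel": [1,0.16,0],"turn": [0,0,-0.084]},
])

```text
time_s: 12.25
tcp_pos: [0.511, 0.1275, 0.1986]
tool_rot: [-3.141, 0.0, 1.894]
force: [0.4, -0.0, -3.2]
grip_width: 0.0298
gripper_force: 45.0
```

```bash
cat > to.py <<'E'
from h import *
import sys
s=bot.read_state();t=np.array(eval(sys.argv[1]));y=float(sys.argv[2])
Rt=R.from_euler("xyz",s["tool_rot"]);print(s["tcp_pos"],s["tool_rot"],s["force"],s["torque"],s["time_s"])
print("travel",(Rt.inv().apply(t-s["tcp_pos"])*10).round(3),"turn",((Rt.inv()*R.from_euler("xyz",[np.pi,0,y])).as_rotvec()/np.radians(120)).round(4))
E
python3 to.py "[.512,.1825,.185]" 1.893
```

```text
[0.51096808 0.12750744 0.19856793] [-3.14126784e+00  4.61517152e-04  1.89410407e+00] [ 0.41773699 -0.03956619 -3.24907901] [-0.07232777  0.00688966  0.01818342] 12.25
travel [0.518 0.185 0.135] turn [-0.0002  0.0002  0.0005]
```

jog_arm([
  {"hand": -1,"travel": [0.1,0.03,0],"turn": [0,0,0]},
  {"hand": -1,"travel": [0.25,0.08,0],"turn": [0,0,0]},
  {"hand": -1,"travel": [0.4,0.13,0],"turn": [0,0,0]},
  {"hand": -1,"travel": [0.518,0.185,0.05],"turn": [0,0,0]},
  {"hand": -1,"travel": [0.518,0.185,0.13],"turn": [0,0,0]},
  {"hand": -1,"travel": [0.518,0.185,0.2],"turn": [0,0,0]},
  {"hand": -1,"travel": [0.518,0.185,0.2],"turn": [0,0,0]},
  {"hand": -1,"travel": [0.518,0.185,0.2],"turn": [0,0,0]},
])

```text
time_s: 13.05
tcp_pos: [0.5118, 0.1825, 0.178]
tool_rot: [-3.14, 0.0, 1.893]
force: [0.9, -0.7, -3.1]
grip_width: 0.0295
gripper_force: 45.0
```

```bash
python3 to.py "[.512,.1825,.17]" 1.893; python3 - <<'E'
from h import *
a=[]
for n,b in(("wrist",(200,320,180,400)),("side",(130,230,190,310)),("top",(165,260,165,270))):
    p,d,c=snap(n);np.savez(f"{n}2.npz",p=p,d=d,Rm=c[1],o=c[2]);q=p[b[0]:b[1],b[2]:b[3]];a.append(cv2.resize(q,(400,int(400*q.shape[0]/q.shape[1])),interpolation=cv2.INTER_CUBIC))
H=600;w=np.zeros((600,800,3),np.uint8)
w[:a[0].shape[0],:400]=a[0];w[:a[1].shape[0],400:]=a[1][:600];y=a[0].shape[0];w[y:y+a[2].shape[0],:400]=a[2][:600-y];cv2.imwrite("pics/m2.png",w)
E
```

```text
[0.51178078 0.18253434 0.17804607] [-3.14041753e+00  1.06846270e-04  1.89296015e+00] [ 0.94289834 -0.73036888 -3.09978792] [-0.05994147  0.04264123  0.01631737] 13.05
travel [-0.001  0.002  0.08 ] turn [-0.0006  0.0001 -0.    ]
```

View pics/m2.png

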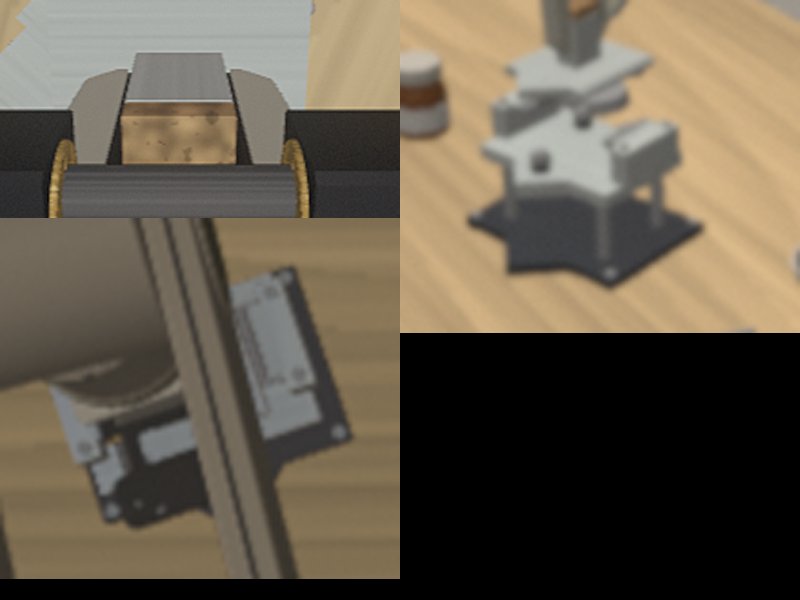

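Side inset: the plate is level over the head, nose towards the prow. A quick check of the plate's pose relative to the tool, in the same wrist camera that measured the mount.

```bash
python3 - <<'E'
from h import *
K=np.array(get_calibration("wrist")["K"])
f=np.load("wrist2.npz");p,d=f["p"],f["d"];c=(K,f["Rm"],f["o"]);P=cloud(c,d)
s=bot.read_state();zo=s["tcp_pos"][2]-.0286
m=(abs(P[...,2]-(zo+.0142))<.006);m[262:]=0
n,l,st,ce=cv2.connectedComponentsWithStats(m.astype(np.uint8));k=1+np.argmax(st[1:,4]);print(st[k]);m=l==k
Q=P[m];print("upper z",np.median(Q[:,2])-zo)
y=1.893-np.pi/2;Ry=np.array([[np.cos(y),np.sin(y)],[-np.sin(y),np.cos(y)]])
U=lambda X:(X[:,:2]-s["tcp_pos"][:2])@Ry.T
x0,y0,w,h=st[k][:4]
uu=np.arange(x0+w//3,x0+w-8,3);vv=[np.argmax(m[:,i]) for i in uu];E=U(ray(c,np.c_[uu,vv],zo+.0142));q=np.polyfit(E[:,0],E[:,1],1);print("far edge in tool-aligned frame: slope",q[0],"y0",q[1],"(expect .041-.045)")
r=np.arange(y0+8,y0+h-8,3);cc=[np.max(np.flatnonzero(m[i])) for i in r];E=U(ray(c,np.c_[cc,r],zo+.0142));print("back x",np.median(E[:,0]),np.ptp(E[:,0]),"expect .045")
b=ray(c,[(x0,y0)],.1)
# mount from w0 in w0's wrist cam at .091
f=np.load("w0.npz");c=(K,f["Rm"],f["o"]);p=f["p"]
# ball blob centres: darker than head, by Otsu in small windows
g=cv2.medianBlur(cv2.cvtColor(p,cv2.COLOR_BGR2GRAY),3);B=[]
for u,v in((335,211),(334,248),(272,231)):
    wd=g[v-11:v+12,u-11:u+12];_,t=cv2.threshold(wd,0,255,cv2.THRESH_BINARY_INV+cv2.THRESH_OTSU)
    n,l,st,ce=cv2.connectedComponentsWithStats(t);k=l[11,11];B.append(ce[k]+[u-11,v-11]);print(B[-1],st[k])
X=ray(c,B,.091)[:,:2];print(np.linalg.norm(X[0]-X[1]),np.linalg.norm(X[:2].mean(0)-X[2]))
a=X[:2].mean(0)-X[2];yy=np.arctan2(a[1],a[0]);print(yy,np.arctan2(-(X[0]-X[1])[0],(X[0]-X[1])[1]),X.mean(0)-np.array([np.cos(yy),np.sin(yy)])*.00467)
E
```

```text
[  165   175   188    86 11013]
upper z 0.013179139372216514
far edge in tool-aligned frame: slope 0.00019159720555337478 y0 0.04351517586190104 (expect .041-.045)
back x 0.04404343822486609 0.000590930370534079 expect .045
[333.68367347 208.94387755] [  0   0  19  19 196]
[334.22309711 247.8976378 ] [  0   0  23  23 381]
[272.09651475 230.92493298] [  0   0  23  23 373]
0.05378096441021817 0.08100031969337722
0.33851209339689303 0.36268589201787005 [0.5108709  0.18366653]
```

Grip is square and centred to within about 1 mm. Descending to just above where the rollers should be, about TCP z 0.133.

jog_arm([
  {"hand": -1,"travel": [0,0,0.06],"turn": [0,0,0]},
  {"hand": -1,"travel": [0,0,0.12],"turn": [0,0,0]},
  {"hand": -1,"travel": [0,0,0.18],"turn": [0,0,0]},
  {"hand": -1,"travel": [0,0,0.23],"turn": [0,0,0]},
  {"hand": -1,"travel": [0,0,0.28],"turn": [0,0,0]},
  {"hand": -1,"travel": [0,0,0.32],"turn": [0,0,0]},
  {"hand": -1,"travel": [0,0,0.36],"turn": [0,0,0]},
  {"hand": -1,"travel": [0,0,0.36],"turn": [0,0,0]},
])

```text
time_s: 14.0
tcp_pos: [0.5117, 0.1829, 0.1419]
tool_rot: [-3.14, -0.0, 1.893]
force: [0.1, -0.2, -3.6]
grip_width: 0.0297
gripper_force: 45.0
```

jog_arm([
  {"hand": -1,"travel": [0,0,0.01],"turn": [0,0,0]},
  {"hand": -1,"travel": [0,0,0.02],"turn": [0,0,0]},
  {"hand": -1,"travel": [0,0,0.03],"turn": [0,0,0]},
  {"hand": -1,"travel": [0,0,0.04],"turn": [0,0,0]},
  {"hand": -1,"travel": [0,0,0.05],"turn": [0,0,0]},
  {"hand": -1,"travel": [0,0,0.06],"turn": [0,0,0]},
  {"hand": -1,"travel": [0,0,0.07],"turn": [0,0,0]},
  {"hand": -1,"travel": [0,0,0.07],"turn": [0,0,0]},
])

```text
time_s: 14.8
tcp_pos: [0.512, 0.183, 0.1354]
tool_rot: [-3.141, 0.0, 1.893]
force: [0.6, -0.4, -3.5]
grip_width: 0.0298
gripper_force: 45.0
```

jog_arm([
  {"hand": -1,"travel": [0,0,0.004],"turn": [0,0,0]},
  {"hand": -1,"travel": [0,0,0.008],"turn": [0,0,0]},
  {"hand": -1,"travel": [0,0,0.012],"turn": [0,0,0]},
  {"hand": -1,"travel": [0,0,0.016],"turn": [0,0,0]},
  {"hand": -1,"travel": [0,0,0.02],"turn": [0,0,0]},
  {"hand": -1,"travel": [0,0,0.02],"turn": [0,0,0]},
  {"hand": -1,"travel": [0,0,0.02],"turn": [0,0,0]},
  {"hand": -1,"travel": [0,0,0.02],"turn": [0,0,0]},
])

```text
time_s: 15.6
tcp_pos: [0.5123, 0.1833, 0.1341]
tool_rot: [3.141, -0.0, 1.894]
force: [-1.4, 3.1, 2.6]
grip_width: 0.0299
gripper_force: 45.0
```

Contact at TCP z 0.134, as predicted, but with a sideways force of about 3 N along the plate's +y, so the plate sits slightly to -y. Shifting it that way (tool +x).

jog_arm([
  {"hand": -1,"travel": [0.002,0,0],"turn": [0,0,0]},
  {"hand": -1,"travel": [0.004,0,0],"turn": [0,0,0]},
  {"hand": -1,"travel": [0.006,0,0],"turn": [0,0,0]},
  {"hand": -1,"travel": [0.008,0,0],"turn": [0,0,0]},
  {"hand": -1,"travel": [0.01,0,0],"turn": [0,0,0]},
  {"hand": -1,"travel": [0.01,0,0],"turn": [0,0,0]},
  {"hand": -1,"travel": [0.01,0,0],"turn": [0,0,0]},
  {"hand": -1,"travel": [0.01,0,0],"turn": [0,0,0]},
])

```text
time_s: 16.4
tcp_pos: [0.5118, 0.1841, 0.1336]
tool_rot: [3.142, -0.0, 1.893]
force: [-0.1, 2.8, 0.3]
grip_width: 0.03
gripper_force: 45.0
```

```bash
python3 to.py "[.512,.1835,.1325]" 1.893
```

```text
[0.51177182 0.18405523 0.13358811] [ 3.14155135e+00 -1.54398052e-04  1.89339715e+00] [-0.12189667  2.7862159   0.28932483] [0.41248801 0.03693968 0.05601464] 16.4
travel [-0.006  0.     0.011] turn [ 0.     -0.0001  0.0002]
```

jog_arm([
  {"hand": -1,"travel": [0.003,0,0],"turn": [0,0,0]},
  {"hand": -1,"travel": [0.006,0,0],"turn": [0,0,0]},
  {"hand": -1,"travel": [0.009,0,0],"turn": [0,0,0]},
  {"hand": -1,"travel": [0.009,0,0.003],"turn": [0,0,0]},
  {"hand": -1,"travel": [0.009,0,0.006],"turn": [0,0,0]},
  {"hand": -1,"travel": [0.009,0,0.009],"turn": [0,0,0]},
  {"hand": -1,"travel": [0.009,0,0.009],"turn": [0,0,0]},
  {"hand": -1,"travel": [0.009,0,0.009],"turn": [0,0,0]},
])

```text
time_s: 17.2
tcp_pos: [0.5116, 0.1848, 0.133]
tool_rot: [3.141, 0.0, 1.893]
force: [-1.8, -0.2, 2.8]
grip_width: 0.0299
gripper_force: 45.0
```

```bash
python3 to.py "[.512,.1835,.1325]" 1.893
```

```text
[0.51158708 0.18477714 0.13295997] [3.14138092e+00 1.28420510e-04 1.89332915e+00] [-1.82281386 -0.17728994  2.75781535] [-0.05972001  0.31734529 -0.01736739] 17.2
travel [-0.013 -0.     0.005] turn [0.0001 0.0001 0.0002]
```

Sideways force is balanced now, so I'll ease down.

jog_arm([
  {"hand": -1,"travel": [0,0,0.003],"turn": [0,0,0]},
  {"hand": -1,"travel": [0,0,0.006],"turn": [0,0,0]},
  {"hand": -1,"travel": [0,0,0.009],"turn": [0,0,0]},
  {"hand": -1,"travel": [0,0,0.012],"turn": [0,0,0]},
  {"hand": -1,"travel": [0,0,0.012],"turn": [0,0,0]},
  {"hand": -1,"travel": [0,0,0.012],"turn": [0,0,0]},
  {"hand": -1,"travel": [0,0,0.012],"turn": [0,0,0]},
  {"hand": -1,"travel": [0,0,0.012],"turn": [0,0,0]},
])

```text
time_s: 18.0
tcp_pos: [0.5121, 0.1849, 0.1328]
tool_rot: [3.14, 0.0, 1.893]
force: [-3.4, -0.7, 9.3]
grip_width: 0.0299
gripper_force: 45.0
```

```bash
python3 to.py "[.512,.1835,.1325]" 1.893
```

```text
[0.51209022 0.18493626 0.13279462] [3.14004309e+00 2.21806001e-04 1.89335783e+00] [-3.43243508 -0.66012126  9.31756201] [-0.13691754  0.68109229  0.0103822 ] 18.0
travel [-0.013 -0.005  0.003] turn [0.0007 0.0001 0.0002]
```

jog_arm([
  {"hand": -1,"travel": [0,-0.003,0.002],"turn": [0,0,0]},
  {"hand": -1,"travel": [0,-0.003,0.004],"turn": [0,0,0]},
  {"hand": -1,"travel": [0,-0.003,0.005],"turn": [0,0,0]},
  {"hand": -1,"travel": [0,-0.003,0.005],"turn": [0,0,0]},
  {"hand": -1,"travel": [0,-0.003,0.005],"turn": [0,0,0]},
  {"hand": -1,"travel": [0,-0.003,0.005],"turn": [0,0,0]},
  {"hand": -1,"travel": [0,-0.003,0.005],"turn": [0,0,0]},
  {"hand": -1,"travel": [0,-0.003,0.005],"turn": [0,0,0]},
])

```text
time_s: 18.8
tcp_pos: [0.5121, 0.1849, 0.1328]
tool_rot: [3.139, 0.0, 1.893]
force: [-4.1, 0.1, 10.8]
grip_width: 0.0299
gripper_force: 45.0
```

```bash
python3 to.py "[.512,.1835,.1325]" 1.893
```

```text
[0.51209227 0.18492421 0.13276634] [3.13930832e+00 2.52897497e-04 1.89340157e+00] [-4.14765911  0.06356973 10.75227058] [-0.16134309  0.81620322  0.0362496 ] 18.8
travel [-0.013 -0.005  0.003] turn [0.0011 0.0001 0.0002]
```

jog_arm([
  {"hand": -1,"travel": [0,-0.002,0.002],"turn": [0,0,0]},
  {"hand": -1,"travel": [0,-0.002,0.004],"turn": [0,0,0]},
  {"hand": -1,"travel": [0,-0.002,0.005],"turn": [0,0,0]},
  {"hand": -1,"travel": [0,-0.002,0.005],"turn": [0,0,0]},
  {"hand": -1,"travel": [0,-0.002,0.005],"turn": [0,0,0]},
  {"hand": -1,"travel": [0,-0.002,0.005],"turn": [0,0,0]},
  {"hand": -1,"travel": [0,-0.002,0.005],"turn": [0,0,0]},
  {"hand": -1,"travel": [0,-0.002,0.005],"turn": [0,0,0]},
])

```text
time_s: 19.6
tcp_pos: [0.5122, 0.1849, 0.1326]
tool_rot: [3.139, 0.0, 1.893]
force: [-4.2, -0.4, 12.6]
grip_width: 0.03
gripper_force: 45.0
```

```bash
python3 to.py "[.512,.1835,.1325]" 1.893
```

```text
[0.51216919 0.1849082  0.1326404 ] [3.13866493e+00 3.44069548e-04 1.89338321e+00] [-4.24363724 -0.44376876 12.59986525] [-0.24399855  0.78971085 -0.01907222] 19.6
travel [-0.013 -0.006  0.001] turn [0.0014 0.0002 0.0002]
```

jog_arm([
  {"hand": -1,"travel": [0,0,0.002],"turn": [0,0,0]},
  {"hand": -1,"travel": [0,0,0.004],"turn": [0,0,0]},
  {"hand": -1,"travel": [0,0,0.005],"turn": [0,0,0]},
  {"hand": -1,"travel": [0,0,0.005],"turn": [0,0,0]},
  {"hand": -1,"travel": [0,0,0.005],"turn": [0,0,0]},
  {"hand": -1,"travel": [0,0,0.005],"turn": [0,0,0]},
  {"hand": -1,"travel": [0,0,0.005],"turn": [0,0,0]},
  {"hand": -1,"travel": [0,0,0.005],"turn": [0,0,0]},
])

```text
time_s: 20.4
tcp_pos: [0.5124, 0.1848, 0.1324]
tool_rot: [3.138, 0.001, 1.893]
force: [-4.0, -0.9, 14.3]
grip_width: 0.0302
gripper_force: 45.0
```

```bash
python3 to.py "[.512,.1835,.1325]" 1.893
```

```text
[0.51237054 0.18484845 0.13242601] [3.13824095e+00 5.36104920e-04 1.89333492e+00] [-4.04618483 -0.9153266  14.32177276] [-0.28833948  0.79695103 -0.01725802] 20.4
travel [-0.012 -0.008 -0.001] turn [0.0016 0.0003 0.0002]
```

jog_arm([
  {"hand": -1,"travel": [0,-0.002,0.002],"turn": [0,0,0]},
  {"hand": -1,"travel": [0,-0.003,0.004],"turn": [0,0,0]},
  {"hand": -1,"travel": [0,-0.003,0.006],"turn": [0,0,0]},
  {"hand": -1,"travel": [0,-0.003,0.006],"turn": [0,0,0]},
  {"hand": -1,"travel": [0,-0.003,0.006],"turn": [0,0,0]},
  {"hand": -1,"travel": [0,-0.003,0.006],"turn": [0,0,0]},
  {"hand": -1,"travel": [0,-0.003,0.006],"turn": [0,0,0]},
  {"hand": -1,"travel": [0,-0.003,0.006],"turn": [0,0,0]},
])

```text
time_s: 21.2
tcp_pos: [0.5123, 0.1849, 0.1315]
tool_rot: [3.138, 0.0, 1.893]
force: [-2.3, -0.2, 9.7]
grip_width: 0.0299
gripper_force: 45.0
```

```bash
python3 to.py "[.512,.1835,.1325]" 1.893
```

```text
[0.51230327 0.18486257 0.13146182] [3.13774891e+00 4.45280728e-04 1.89330685e+00] [-2.27928657 -0.23584445  9.65561532] [-0.12929273  0.25604993 -0.0198354 ] 21.2
travel [-0.012 -0.007 -0.01 ] turn [0.0018 0.0002 0.0001]
```

It has started to give (z 0.1315, force down to 9.7 N). Continuing.

jog_arm([
  {"hand": -1,"travel": [0,0,0.003],"turn": [0,0,0]},
  {"hand": -1,"travel": [0,0,0.005],"turn": [0,0,0]},
  {"hand": -1,"travel": [0,0,0.007],"turn": [0,0,0]},
  {"hand": -1,"travel": [0,0,0.009],"turn": [0,0,0]},
  {"hand": -1,"travel": [0,0,0.01],"turn": [0,0,0]},
  {"hand": -1,"travel": [0,0,0.01],"turn": [0,0,0]},
  {"hand": -1,"travel": [0,0,0.01],"turn": [0,0,0]},
  {"hand": -1,"travel": [0,0,0.01],"turn": [0,0,0]},
])

```text
time_s: 22.0
tcp_pos: [0.5107, 0.1845, 0.128]
tool_rot: [-3.141, 0.0, 1.893]
force: [4.0, 1.1, -2.6]
grip_width: 0.0297
gripper_force: 45.0
```

```bash
python3 to.py "[.512,.1835,.1325]" 1.893
```

```text
[0.51073036 0.18450323 0.12804337] [-3.14148355e+00  4.79589885e-05  1.89330075e+00] [ 4.04221821  1.09317052 -2.57008448] [ 0.16445428 -0.67806867  0.00525592] 22.0
travel [-0.014  0.009 -0.045] turn [-0.0001  0.      0.0001]
```

jog_arm([
  {"hand": -1,"travel": [0,0.003,0],"turn": [0,0,0]},
  {"hand": -1,"travel": [0,0.006,0.003],"turn": [0,0,0]},
  {"hand": -1,"travel": [0,0.008,0.006],"turn": [0,0,0]},
  {"hand": -1,"travel": [0,0.008,0.009],"turn": [0,0,0]},
  {"hand": -1,"travel": [0,0.008,0.012],"turn": [0,0,0]},
  {"hand": -1,"travel": [0,0.008,0.012],"turn": [0,0,0]},
  {"hand": -1,"travel": [0,0.008,0.012],"turn": [0,0,0]},
  {"hand": -1,"travel": [0,0.008,0.012],"turn": [0,0,0]},
])

```text
time_s: 22.8
tcp_pos: [0.5105, 0.1846, 0.1262]
tool_rot: [-3.139, -0.0, 1.893]
force: [0.1, -1.0, -10.9]
grip_width: 0.0296
gripper_force: 45.0
```

```bash
python3 to.py "[.512,.1835,.1325]" 1.893
```

```text
[0.51054208 0.18456853 0.12622779] [-3.13929703e+00 -1.03611228e-04  1.89338710e+00] [  0.10023397  -1.04236895 -10.91420436] [-0.07115282  0.06880418 -0.05749199] 22.8
travel [-0.015  0.01  -0.063] turn [-0.0011 -0.      0.0002]
```

The rollers are now pulling the plate down. Following it home until contact.

jog_arm([
  {"hand": -1,"travel": [0,0,0.003],"turn": [0,0,0]},
  {"hand": -1,"travel": [0,0,0.006],"turn": [0,0,0]},
  {"hand": -1,"travel": [0,0,0.009],"turn": [0,0,0]},
  {"hand": -1,"travel": [0,0,0.012],"turn": [0,0,0]},
  {"hand": -1,"travel": [0,0,0.015],"turn": [0,0,0]},
  {"hand": -1,"travel": [0,0,0.015],"turn": [0,0,0]},
  {"hand": -1,"travel": [0,0,0.015],"turn": [0,0,0]},
  {"hand": -1,"travel": [0,0,0.015],"turn": [0,0,0]},
])

```text
time_s: 23.6
tcp_pos: [0.5113, 0.1848, 0.1255]
tool_rot: [-3.141, -0.0, 1.893]
force: [-3.8, -1.6, -10.8]
grip_width: 0.0295
gripper_force: 45.0
```

```bash
python3 to.py "[.512,.1835,.1325]" 1.893
```

```text
[0.51128702 0.18477334 0.12552554] [-3.14110000e+00 -2.18544466e-05  1.89338450e+00] [ -3.80691658  -1.5966327  -10.75060217] [-0.33426185  0.73500744 -0.05269761] 23.6
travel [-0.014  0.003 -0.07 ] turn [-0.0002 -0.      0.0002]
```

jog_arm([
  {"hand": -1,"travel": [0,-0.003,0.003],"turn": [0,0,0]},
  {"hand": -1,"travel": [0,-0.005,0.006],"turn": [0,0,0]},
  {"hand": -1,"travel": [0,-0.006,0.009],"turn": [0,0,0]},
  {"hand": -1,"travel": [0,-0.006,0.012],"turn": [0,0,0]},
  {"hand": -1,"travel": [0,-0.006,0.012],"turn": [0,0,0]},
  {"hand": -1,"travel": [0,-0.006,0.012],"turn": [0,0,0]},
  {"hand": -1,"travel": [0,-0.006,0.012],"turn": [0,0,0]},
  {"hand": -1,"travel": [0,-0.006,0.012],"turn": [0,0,0]},
])

```text
time_s: 24.4
tcp_pos: [0.5112, 0.1847, 0.1246]
tool_rot: [3.141, 0.0, 1.893]
force: [1.5, -0.6, -12.0]
grip_width: 0.0301
gripper_force: 45.0
```

```bash
python3 to.py "[.512,.1835,.1325]" 1.893
```

```text
[0.51118503 0.18470289 0.1246016 ] [3.14099159e+00 4.96049742e-05 1.89338730e+00] [  1.48329499  -0.64887707 -12.03134083] [-0.12801295 -0.14925013 -0.08      ] 24.4
travel [-0.014  0.004 -0.079] turn [0.0003 0.     0.0002]
```

jog_arm([
  {"hand": -1,"travel": [0,0,0.003],"turn": [0,0,0]},
  {"hand": -1,"travel": [0,0,0.006],"turn": [0,0,0]},
  {"hand": -1,"travel": [0,0,0.009],"turn": [0,0,0]},
  {"hand": -1,"travel": [0,0,0.012],"turn": [0,0,0]},
  {"hand": -1,"travel": [0,0,0.015],"turn": [0,0,0]},
  {"hand": -1,"travel": [0,0,0.015],"turn": [0,0,0]},
  {"hand": -1,"travel": [0,0,0.015],"turn": [0,0,0]},
  {"hand": -1,"travel": [0,0,0.015],"turn": [0,0,0]},
])

```text
time_s: 25.2
tcp_pos: [0.5112, 0.1847, 0.1239]
tool_rot: [3.141, 0.0, 1.893]
force: [-5.4, -0.8, 3.1]
grip_width: 0.0296
gripper_force: 45.0
```

```bash
python3 to.py "[.512,.1835,.1325]" 1.893
```

```text
[0.5112312  0.18472997 0.12393764] [3.14074111e+00 6.83791209e-05 1.89340983e+00] [-5.35567663 -0.84189336  3.08183469] [-0.45893074  1.10643777 -0.12999638] 25.2
travel [-0.014  0.003 -0.086] turn [0.0004 0.     0.0002]
```

The force jumped by 15 N with the travel stopped at TCP z 0.124, about 9 mm below first contact, so it is seated. One gentle confirming push, with the side load relieved.

jog_arm([
  {"hand": -1,"travel": [0,-0.004,0.002],"turn": [0,0,0]},
  {"hand": -1,"travel": [0,-0.008,0.004],"turn": [0,0,0]},
  {"hand": -1,"travel": [0,-0.01,0.006],"turn": [0,0,0]},
  {"hand": -1,"travel": [0,-0.01,0.008],"turn": [0,0,0]},
  {"hand": -1,"travel": [0,-0.01,0.008],"turn": [0,0,0]},
  {"hand": -1,"travel": [0,-0.01,0.008],"turn": [0,0,0]},
  {"hand": -1,"travel": [0,-0.01,0.008],"turn": [0,0,0]},
  {"hand": -1,"travel": [0,-0.01,0.008],"turn": [0,0,0]},
])

```text
time_s: 26.0
tcp_pos: [0.5111, 0.1847, 0.1238]
tool_rot: [3.139, 0.0, 1.893]
force: [-3.4, -1.6, 8.2]
grip_width: 0.029
gripper_force: 45.0
```

```bash
python3 to.py "[.512,.1835,.1325]" 1.893
```

```text
[0.51111177 0.18466478 0.12378539] [3.13869688e+00 9.92175108e-05 1.89331142e+00] [-3.4496883  -1.57331722  8.20270418] [-0.32537383  0.86428962 -0.21028247] 26.0
travel [-0.014  0.005 -0.087] turn [0.0014 0.     0.0001]
```

Rigid, so the plate is home. Relieving the push, then letting go and looking.

jog_arm([
  {"hand": -1,"travel": [0,-0.003,-0.01],"turn": [0,0,0]},
  {"hand": -1,"travel": [0,-0.003,-0.015],"turn": [0,0,0]},
  {"hand": -0.2,"travel": [0,-0.003,-0.015],"turn": [0,0,0]},
  {"hand": 0.3,"travel": [0,-0.003,-0.015],"turn": [0,0,0]},
  {"hand": 0.5,"travel": [0,-0.003,-0.015],"turn": [0,0,0]},
  {"hand": 0.5,"travel": [0,-0.003,-0.015],"turn": [0,0,0]},
  {"hand": 0.5,"travel": [0,-0.003,-0.015],"turn": [0,0,0]},
  {"hand": 0.5,"travel": [0,-0.003,-0.015],"turn": [0,0,0]},
])

```text
time_s: 26.8
tcp_pos: [0.5097, 0.1842, 0.1238]
tool_rot: [3.142, 0.0, 1.893]
force: [0.4, 0.1, -0.1]
grip_width: 0.0684
gripper_force: 0.0
```

jog_arm([
  {"hand": 0.5,"travel": [0,0,0],"turn": [0,0,0]},
  {"hand": 0.5,"travel": [0,0,-0.1],"turn": [0,0,0]},
  {"hand": 0.5,"travel": [0,0,-0.2],"turn": [0,0,0]},
  {"hand": 0.5,"travel": [0,0,-0.4],"turn": [0,0,0]},
  {"hand": 0.5,"travel": [0,0,-0.6],"turn": [0,0,0]},
  {"hand": 0.5,"travel": [0,0,-0.8],"turn": [0,0,0]},
  {"hand": 0.5,"travel": [0,0,-1],"turn": [0,0,0]},
  {"hand": 0.5,"travel": [0,0,-1],"turn": [0,0,0]},
])

```text
time_s: 27.6
tcp_pos: [0.5118, 0.1848, 0.2284]
tool_rot: [3.134, 0.001, 1.893]
force: [0.5, 0.6, 0.7]
grip_width: 0.0698
gripper_force: 0.0
```

jog_arm([
  {"hand": 0.5,"travel": [0.2,0,-0.3],"turn": [0,0,0]},
  {"hand": 0.5,"travel": [0.4,0,-0.5],"turn": [0,0,0]},
  {"hand": 0.5,"travel": [0.7,0,-0.5],"turn": [0,0,0]},
  {"hand": 0.5,"travel": [0.9,0,-0.5],"turn": [0,0,0]},
  {"hand": 0.5,"travel": [0.9,0,-0.5],"turn": [0,0,0]},
  {"hand": 0.5,"travel": [0.9,0,-0.5],"turn": [0,0,0]},
  {"hand": 0.5,"travel": [0.9,0,-0.5],"turn": [0,0,0]},
  {"hand": 0.5,"travel": [0.9,0,-0.5],"turn": [0,0,0]},
])

```text
time_s: 28.4
tcp_pos: [0.4814, 0.2687, 0.2735]
tool_rot: [-3.141, 0.0, 1.892]
force: [0.2, 0.3, -0.2]
grip_width: 0.0699
gripper_force: 0.0
```

```bash
python3 - <<'E'
from h import *
p,d,c=snap("wrist");P=cloud(c,d);s=bot.read_state();print(s["time_s"],s["tcp_pos"])
p2,_,_=snap("side")
a=cv2.resize(p[120:330,170:400],(438,400),interpolation=cv2.INTER_CUBIC);b=cv2.resize(p2[120:220,200:290],(360,400),interpolation=cv2.INTER_CUBIC)
cv2.imwrite("pics/end.png",np.hstack([a,b]))
o=np.array([.511,.1845]);y=.322;q=(P[...,:2]-o)@np.array([[np.cos(y),-np.sin(y)],[np.sin(y),np.cos(y)]])
m=(abs(q[...,0])<.04)&(abs(q[...,1])<.038)&~((abs(q[...,0])<.022)&(abs(q[...,1])<.025))&(abs(P[...,2]-.1095)<.012)
A=np.c_[q[m],np.ones(m.sum())];k=np.linalg.lstsq(A,P[m][:,2],rcond=None)[0];print("plate plane slopes deg",np.degrees(k[:2]),"z",k[2],m.sum(),"home predicts",.038+.0573+.0142)
E
```

```text
28.45 [0.48142647 0.26879264 0.27353663]
plate plane slopes deg [ 0.10068673 -0.04417475] z 0.10963297606728926 2025 home predicts 0.1095
```

View pics/end.png

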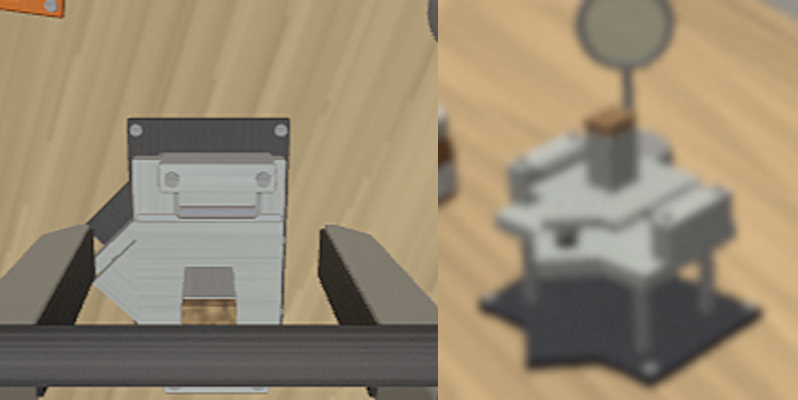

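The plate is seated between the roller blocks, nose over the prow. It is level to about 0.1° with its upper face at 109.6 mm, against 109.5 predicted. The gripper is clear of it.

```bash
python3 -c "
from station import ticket; print(ticket.sign_off())"
```

```text
the job is handed in; nothing more can be done
None
```

The stage plate is home on the mount's three balls, level to about 0.1° with its nose over the prow; the gripper let go and is clear, and I handed the job in at 28.5 s, with no push reading above 14.3 N (about 17.5 N counting the plate's own weight).

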